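# Mark the vial's sample as measured

### The arm

A 6-joint arm with a two-finger parallel gripper is mounted at the origin on a cart in front of the work surface, level with it; the furniture and walls round the work are solid. World frame = base frame: x ahead of the robot, y to its left, z up, the work surface at z = 0. Lengths are in m, angles in rad, forces in N, time in s.
With the tool pointing down it reaches from about 0.375 to 0.925 m from the base axis. Payload 5.7 kg.
Tool frame: the origin (TCP) lies at the very end of the fingers, on their centre line; the grasp point (between the pads) lies 19 mm behind it; z points along the fingers, y is the direction in which the jaws open and shut (so a half turn about z gives the same grasp; the last joint's range is limited). The gripper opens to 88 mm and grips with 3 to 60 N. Pads are 20 mm wide; open, the fingers measure 115 mm over their backs; the gripper's body (75 mm by 178 mm) begins 61 mm behind the grasp point.
Start: joints at [1.024, 0.359, 1.51, -0, 1.272, -0.115], TCP at [0.251, 0.545, 0.197] pointing down, gripper open.
Joint ranges: [-2.97, 2.97], [-1.01, 2.36], [0.21, 2.38], [-0.96, 4.11], [0.2, 2.71], [-2.98, 2.98]. Speed limits (rad/s): [2.39, 2.39, 3.14, 3.14, 3.14, 3.14].

### API

Orientations are given as [roll, pitch, yaw] about the fixed x, y, z axes, in that order (R = Rz(yaw) Ry(pitch) Rx(roll)).
In Python, from rig import r gives the robot as it stands.
- The arm moves only by the tool arm_command, never from a script. Its argument "increments" is one flat list of numbers, 5 for each row, row after row: the shift along the tool's x, y, z in m, then the turn about the tool's z in rad, then the opening, from -1 (shut) to 1 (fully open). A call has 1 to 8 rows; each row is the pose to reach, as a shift and turn from the pose measured when the call began, along the tool's axes at that moment; what a row does not reach only later rows make up. A row lasts 1/12 s, in which the tool goes at most 41.7 mm and 7.16 degrees, less where a joint would pass 70% of its speed; a pose out of reach is approached as far as the arm can. A call with a gripper value outside its range is refused whole. The fingers move at their own pace and stop on an object; "squeeze" is the grip in N (left out, the last holds). Time passes only in rows, so rows that repeat a pose let the fingers close. It gives the time, the measured TCP pose, the force and the opening at its end, in the units of the state.
- r.sense(): the state, without advancing time (a new reading comes with each control period).
- r.read_camera(name): name is "scene" or "side" or "wrist"; returns (picture, depth): 384x512x3 uint8, blue, green, red; 384x512 float32, m along the optical axis (not along the pixel's ray), 0 where there is no reading.
- r.camera_model(name): a dict with "camera_matrix" (3x3 intrinsics, pixels), "rvec" (rotation vector, rad) and "tvec" (3), from world to camera coordinates, as OpenCV has them. Camera axes: x right, y down, z forward; pixel columns grow to the right and rows downward; lengths in m; the calibration is good to about 2 mm. A picture is of the moment at which its call begins: read the wrist's pose just before it. camera_model takes no time and is no camera call; for the wrist camera it gives the pose at the moment of the call.
- r.job_done(): hands the job in, once; it reports no verdict.
The state is a dict: "t": time; "q": joint angles; "joint_velocities": joint speeds; "tau": joint torques, N m; "tcp_pos": TCP position; "orientation": TCP orientation; "wrist_force": force on the tool from outside, world axes, zero at the start; "ft_torque": the same for the moment, N m; "width": opening from 0.0 (shut) to 1.0 (fully open).
Only numpy, scipy, OpenCV 4.12 (cv2) and the standard library are available. Lean on these libraries where they do the work, as an engineer would, in place of code of your own. Each camera call takes 0.05 s, during which the arm holds its last target.

### The job

The sample in the small vial that stands in the sample stand has been measured, so mark it done, with the fingertips only and gripping nothing: tip up the tag in front of that vial (its ribbed thumb end can be pressed down), push it right over its hinge towards the vial, and press it down flat, so that it shows the open ring like the tag at the left end. Leave the other tags as they are, and do not shift or lift any of the vessels.

Things in the scene. Friction and masses are not known exactly. Their poses are not given: they have to be found in the camera images.
- sample_stand: Grey metal stand, fixed, 206 x 310 mm; origin on its underside under its middle, +x to its rear, -x to its front (the robot's side), +y left. Across its front, 80 mm up, a hinge rod (50 mm in front of the origin) carries four tags; rest bars run 53 mm before and behind the rod, open between. Behind them four bays, 76 mm apart, floor 20 mm and fences 42 mm up, numbered 1 to 4 from the left (+y).
- tag_1 (a joint): Angle (rad) of tag 1, first from the left (+y); starts turned over, near 3.14: the pattern. 0 (stop): level, its long end on the front rest bar, solid dot up; grows as the long end rises and goes over to the rear; 3.14 (stop): level on the rear rest bar, open ring up. Stiff hinge (0.03 N m friction): the tag stays wherever it is left. Pressing down its thumb end tips the long end up.
- pivot_1 (a point): Middle of tag 1's hinge axis, 80 mm above the bench; fixed to the stand, with the stand's axes (hinge axis along y). At angle 0 the tag's thumb end, 44 mm wide with grip ribs, reaches 28 mm behind this axis; from there to the rear rest bar, and below down to 5 mm above the bench, is free space for a fingertip.
- edge_1 (a point): Middle of the free edge of tag 1's long end: a white plastic plate 56 mm wide, 4 mm thick, 63 mm from the hinge axis to this edge, which is a 5.6 mm round bead and overhangs its rest bar by 7 mm. Turns with the tag: x to the hinge axis, y along the edge, z out of the dot face.
- bay_1 (a point): Centre of the floor of bay 1, where a vessel stands, 104 mm behind the hinge axis of tag 1.
- tag_2 (a joint): Angle (rad) of tag 2, second from the left; starts at 0 to 0.15. 0 (stop): level, its long end on the front rest bar, solid dot up; grows as the long end rises and goes over to the rear; 3.14 (stop): level on the rear rest bar, open ring up. Stiff hinge (0.03 N m friction): the tag stays wherever it is left. Pressing down its thumb end tips the long end up.
- pivot_2 (a point): Middle of tag 2's hinge axis, 80 mm above the bench; fixed to the stand, with the stand's axes (hinge axis along y). At angle 0 the tag's thumb end, 44 mm wide with grip ribs, reaches 28 mm behind this axis; from there to the rear rest bar, and below down to 5 mm above the bench, is free space for a fingertip.
- edge_2 (a point): Middle of the free edge of tag 2's long end: a white plastic plate 56 mm wide, 4 mm thick, 63 mm from the hinge axis to this edge, which is a 5.6 mm round bead and overhangs its rest bar by 7 mm. Turns with the tag: x to the hinge axis, y along the edge, z out of the dot face.
- bay_2 (a point): Centre of the floor of bay 2, where a vessel stands, 104 mm behind the hinge axis of tag 2.
- tag_3 (a joint): Angle (rad) of tag 3, third from the left; starts at 0 to 0.15. 0 (stop): level, its long end on the front rest bar, solid dot up; grows as the long end rises and goes over to the rear; 3.14 (stop): level on the rear rest bar, open ring up. Stiff hinge (0.03 N m friction): the tag stays wherever it is left. Pressing down its thumb end tips the long end up.
- pivot_3 (a point): Middle of tag 3's hinge axis, 80 mm above the bench; fixed to the stand, with the stand's axes (hinge axis along y). At angle 0 the tag's thumb end, 44 mm wide with grip ribs, reaches 28 mm behind this axis; from there to the rear rest bar, and below down to 5 mm above the bench, is free space for a fingertip.
- edge_3 (a point): Middle of the free edge of tag 3's long end: a white plastic plate 56 mm wide, 4 mm thick, 63 mm from the hinge axis to this edge, which is a 5.6 mm round bead and overhangs its rest bar by 7 mm. Turns with the tag: x to the hinge axis, y along the edge, z out of the dot face.
- bay_3 (a point): Centre of the floor of bay 3, where a vessel stands, 104 mm behind the hinge axis of tag 3.
- tag_4 (a joint): Angle (rad) of tag 4, fourth, at the right (-y) end; starts at 0 to 0.15. 0 (stop): level, its long end on the front rest bar, solid dot up; grows as the long end rises and goes over to the rear; 3.14 (stop): level on the rear rest bar, open ring up. Stiff hinge (0.03 N m friction): the tag stays wherever it is left. Pressing down its thumb end tips the long end up.
- pivot_4 (a point): Middle of tag 4's hinge axis, 80 mm above the bench; fixed to the stand, with the stand's axes (hinge axis along y). At angle 0 the tag's thumb end, 44 mm wide with grip ribs, reaches 28 mm behind this axis; from there to the rear rest bar, and below down to 5 mm above the bench, is free space for a fingertip.
- edge_4 (a point): Middle of the free edge of tag 4's long end: a white plastic plate 56 mm wide, 4 mm thick, 63 mm from the hinge axis to this edge, which is a 5.6 mm round bead and overhangs its rest bar by 7 mm. Turns with the tag: x to the hinge axis, y along the edge, z out of the dot face.
- bay_4 (a point): Centre of the floor of bay 4, where a vessel stands, 104 mm behind the hinge axis of tag 4.
- sample_vial: The measured sample: a small round vial with a flat cap, 29 mm across, 61 mm tall, the smallest vessel in the stand; loose, upright in bay 2, 3 or 4; origin at the centre of its underside.
- bottle_done: Clear glass bottle with a wide screw cap, 56 mm across, 105 mm tall; loose, upright in bay 1; origin at the centre of its underside.
- bottle_round: White bottle with a narrow neck and screw cap, 56 mm across, 108 mm tall; loose, upright in bay 2, 3 or 4; origin at the centre of its underside.
- beaker: Open clear glass beaker without a cap, 65 mm across, 80 mm tall; loose, upright in bay 2, 3 or 4; origin at the centre of its underside.
Things that resemble listed ones, but are neither listed nor needed, are in the scene too. What is shaped like the bottle_round but purple is not meant.

How it is judged:
At the end, for the whole second after the job is handed in: The tag of the small vial's bay lies turned over on the rear rest bar, ring up, within 0.1 rad of flat, and still; the free edges of the other tags are within 12 mm of where they were; all four vessels stand upright and still within 12 mm of where they were (((horizontal distance between sample_vial and bay_2 below 0.03 m and value of joint tag_2 above 3.04 rad and velocity of joint tag_2 between -0.1 and 0.1 rad/s and distance of each of edge_1, edge_3, edge_4 from where it was at the start of the episode below 0.012 m) or (horizontal distance between sample_vial and bay_3 below 0.03 m and value of joint tag_3 above 3.04 rad and velocity of joint tag_3 between -0.1 and 0.1 rad/s and distance of each of edge_1, edge_2, edge_4 from where it was at the start of the episode below 0.012 m) or (horizontal distance between sample_vial and bay_4 below 0.03 m and value of joint tag_4 above 3.04 rad and velocity of joint tag_4 between -0.1 and 0.1 rad/s and distance of each of edge_1, edge_2, edge_3 from where it was at the start of the episode below 0.012 m)) and distance of each of sample_vial, bottle_done, bottle_round, beaker from where it was at the start of the episode below 0.012 m and angle between each of sample_vial, bottle_done, bottle_round, beaker's own z axis and vertical below 0.1 rad and linear speed of each of sample_vial, bottle_done, bottle_round, beaker below 0.02 m/s); the robot touches nothing.
It fails at once if the tag of another bay is turned (its free edge moves more than 30 mm) ((horizontal distance between sample_vial and bay_1 above 0.03 m and distance of edge_1 from where it was at the start of the episode above 0.03 m) or (horizontal distance between sample_vial and bay_2 above 0.03 m and distance of edge_2 from where it was at the start of the episode above 0.03 m) or (horizontal distance between sample_vial and bay_3 above 0.03 m and distance of edge_3 from where it was at the start of the episode above 0.03 m) or (horizontal distance between sample_vial and bay_4 above 0.03 m and distance of edge_4 from where it was at the start of the episode above 0.03 m)).
It fails at once if a vessel is lifted, shifted by more than 20 mm or tipped by more than 0.3 rad (distance of any of sample_vial, bottle_done, bottle_round, beaker from where it was at the start of the episode above 0.02 m or angle between any of sample_vial, bottle_done, bottle_round, beaker's own z axis and vertical above 0.3 rad).
It fails at once if a tag is pinched between the fingers (the tag's plate lies between the finger pads and is gripped) ((contact force between the fingers and anything else above 2 N and x of the grasp point in the frame of edge_1 between 0.001 and 0.09 m and y of the grasp point in the frame of edge_1 between -0.026 and 0.026 m and z of the grasp point in the frame of edge_1 between -0.002 and 0.002 m) or (contact force between the fingers and anything else above 2 N and x of the grasp point in the frame of edge_2 between 0.001 and 0.09 m and y of the grasp point in the frame of edge_2 between -0.026 and 0.026 m and z of the grasp point in the frame of edge_2 between -0.002 and 0.002 m) or (contact force between the fingers and anything else above 2 N and x of the grasp point in the frame of edge_3 between 0.001 and 0.09 m and y of the grasp point in the frame of edge_3 between -0.026 and 0.026 m and z of the grasp point in the frame of edge_3 between -0.002 and 0.002 m) or (contact force between the fingers and anything else above 2 N and x of the grasp point in the frame of edge_4 between 0.001 and 0.09 m and y of the grasp point in the frame of edge_4 between -0.026 and 0.026 m and z of the grasp point in the frame of edge_4 between -0.002 and 0.002 m)).
It also fails if it takes over 43 s, if anything falls off the work surface, if the arm or the gripper's body presses on something with over 40 N, if the wrist force passes 120 N, or if a joint passes its speed limit or range.

## Working session

There is one attempt and no reset: what is moved stays moved. The work goes in short steps, Python scripts to look and compute and a tool call to move; the robot and the scene stay as the last step left them, time stands still between calls to the robot, and variables do not carry over. Pictures are saved under pics/ and viewed, and the job is handed in when it is done.

Besides the shell and the picture viewer there is one more tool, called by a JSON object that holds its "fn" and its "kwargs", one argument or row to a line. arm_command: Moves the arm, as the interface text tells. Its arguments: {"type":"object","properties":{"increments":{"type":"array"},"squeeze":{"type":"number"}},"required":["increments"]}

```bash
ls; mkdir -p pics; cat > h.py <<'E'
import numpy as np, cv2
from rig import r
def W(name,u,v,d):
    m=r.camera_model(name);K=np.array(m["camera_matrix"]);R,_=cv2.Rodrigues(np.array(m["rvec"],float));t=np.array(m["tvec"],float).ravel()
    c=np.linalg.inv(K)@np.array([u,v,1.])*d
    return R.T@(c-t)
def cloud(name,d):
    m=r.camera_model(name);K=np.array(m["camera_matrix"]);R,_=cv2.Rodrigues(np.array(m["rvec"],float));t=np.array(m["tvec"],float).ravel()
    v,u=np.mgrid[0:d.shape[0],0:d.shape[1]]
    c=np.stack([u,v,np.ones_like(u)],-1).astype(float)@np.linalg.inv(K).T*d[...,None]
    return (c-t)@R
E
python3 - <<'E'
from h import *
print(r.sense())
for n in ("scene","side","wrist"):
    p,d=r.read_camera(n); cv2.imwrite(f"pics/{n}0.png",p); np.save(f"{n}0.npy",d)
    m=r.camera_model(n); R,_=cv2.Rodrigues(np.array(m["rvec"],float)); print(n,-R.T@np.array(m["tvec"],float).ravel(), R[2])
    np.save(f"{n}0c.npy",cloud(n,d))
E
```

```text
pics
{'t': 0.0, 'q': array([ 1.02391539e+00,  3.59521363e-01,  1.51144839e+00, -1.16451745e-05,
        1.27247645e+00, -1.15116568e-01]), 'joint_velocities': array([-4.60098257e-05,  7.41281945e-04, -1.32351254e-04, -3.48803248e-04,
        1.19915388e-03,  1.86022692e-03]), 'tau': array([ 1.76224046e-03, -5.15377986e+01, -2.70719969e+01,  6.78310543e-02,
        3.51052126e-02, -2.39660139e-04]), 'tcp_pos': array([0.25071501, 0.5442883 , 0.19619382]), 'orientation': array([-3.13975010e+00, -2.01852057e-04,  2.70983153e+00]), 'wrist_force': array([-0.16801779,  0.68917682,  0.01624852]), 'ft_torque': array([-0.04291738, -0.04713507,  0.01936693]), 'width': 0.9998777396561508}
scene [-0.00732817 -0.60836038  0.61843709] [ 0.59552336  0.59374539 -0.54112691]
side [0.49298335 0.81534229 0.68376756] [ 0.10948176 -0.80418441 -0.58420987]
wrist [0.18248403 0.57634606 0.38364728] [ 0.24717539 -0.1160922  -0.96199113]
```

View pics/scene0.png

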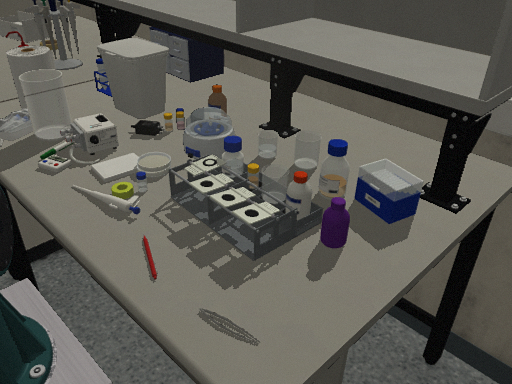

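View pics/side0.png

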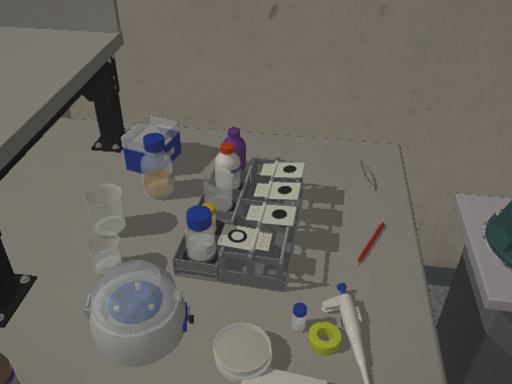

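View pics/wrist0.png

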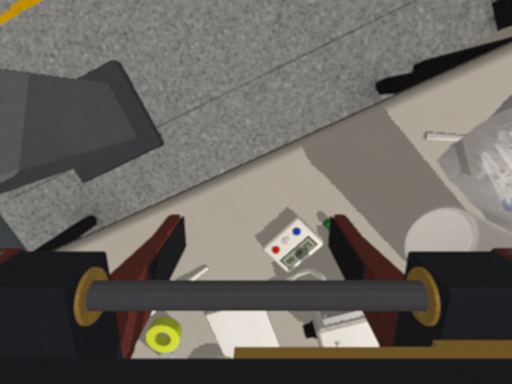

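```bash
python3 - <<'E'
import cv2,numpy as np
a=cv2.imread("pics/scene0.png")[130:260,160:330]; b=cv2.imread("pics/side0.png")[120:300,165:325]
cv2.imwrite("pics/cs.png",cv2.resize(a,None,fx=4.5,fy=4.5,interpolation=cv2.INTER_CUBIC))
cv2.imwrite("pics/cd.png",cv2.resize(b,None,fx=3.3,fy=3.3,interpolation=cv2.INTER_CUBIC))
E
```

```text
(no output)
```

View pics/cs.png

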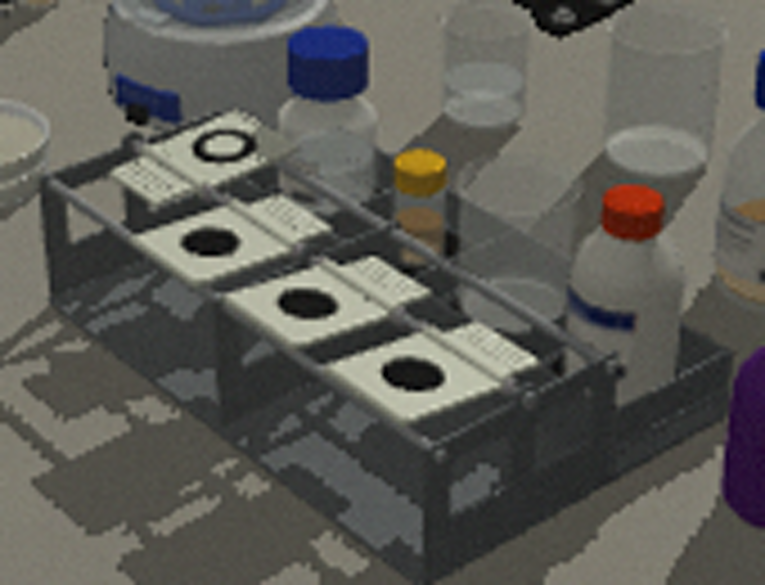

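View pics/cd.png

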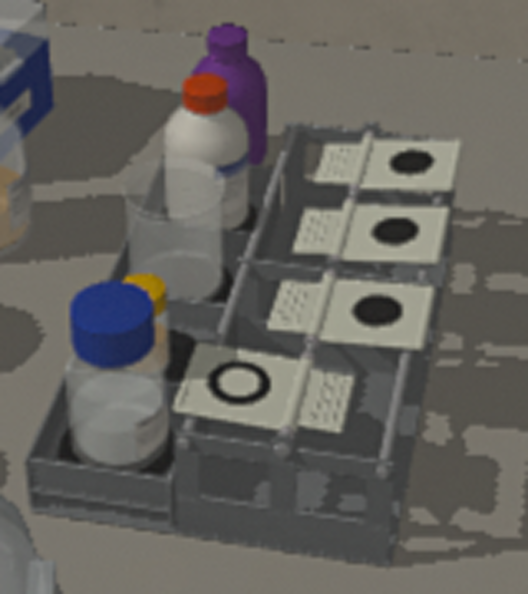

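The small orange-capped vial (scene ≈(253,170), side ≈(210,212)) stands in the stand behind tag 2. The blue-capped mini vial at scene (141,180) stands on the bench outside the stand. The beaker is in bay 3 and the white bottle in bay 4. I'll check this with measurements.

```bash
python3 - <<'E'
import cv2,numpy as np
from scipy import ndimage
for n in ("scene","side"):
    p=cv2.imread(f"pics/{n}0.png").astype(int);c=np.load(f"{n}0c.npy");d=np.load(f"{n}0.npy")
    hsv=cv2.cvtColor(p.astype(np.uint8),cv2.COLOR_BGR2HSV)
    m=(d>0)&(c[...,2]>.070)&(c[...,2]<.105)&(c[...,0]>.35)&(c[...,0]<.85)&(abs(c[...,1])<.3)&(p.min(2)>115)
    l,k=ndimage.label(m)
    for i in range(1,k+1):
        s=l==i
        if s.sum()<40: continue
        pts=c[s]; v,u=np.where(s)
        r_=cv2.minAreaRect(pts[:,:2].astype(np.float32)*1000)
        print(n,s.sum(),"uv",u.mean().round(),v.mean().round(),"mean",pts.mean(0).round(4),"z",np.percentile(pts[:,2],[2,50,98]).round(4),"rect",np.round(r_[0],1),np.round(r_[1],1),round(r_[2],1))
    # caps
    for nm,hr in (("orange",(15,28)),("blue",(105,125)),("red",(0,9))):
        m=(d>0)&(hsv[...,0]>=hr[0])&(hsv[...,0]<=hr[1])&(hsv[...,1]>150)&(hsv[...,2]>70)&(c[...,2]>.03)&(c[...,0]>.3)&(c[...,0]<.8)&(abs(c[...,1])<.35)
        l,k=ndimage.label(m)
        for i in range(1,k+1):
            s=l==i
            if s.sum()<40: continue
            v,u=np.where(s);print(n,nm,s.sum(),u.mean().round(),v.mean().round(),c[s].mean(0).round(3),"ztop",np.percentile(c[s][:,2],97).round(3))
E
```

```text
scene 110 uv 218.0 134.0 mean [0.73   0.2677 0.0775] z [0.073  0.0759 0.0993] rect [733.8 271.9] [ 39.2 115.3] 80.3
scene 257 uv 201.0 166.0 mean [0.5796 0.1564 0.083 ] z [0.0802 0.0828 0.0865] rect [588.6 154.9] [96.2 56.4] 7.6
scene 304 uv 386.0 179.0 mean [ 0.8356 -0.1897  0.0929] z [0.0906 0.0929 0.0948] rect [ 838.8 -174.7] [123.6  36.1] 81.0
scene 364 uv 211.0 182.0 mean [0.5494 0.08   0.0837] z [0.0801 0.0838 0.0874] rect [550.7  80.8] [57. 91.] 87.2
scene 396 uv 233.0 196.0 mean [0.5454 0.0041 0.0847] z [0.0793 0.0847 0.0903] rect [546.8   5.8] [89.7 57.5] 0.3
scene 460 uv 257.0 211.0 mean [ 0.5411 -0.0721  0.0848] z [0.0786 0.0847 0.0904] rect [543.4 -66.2] [66.7 92.1] 84.1
scene orange 98 253.0 168.0 [0.671 0.072 0.077] ztop 0.083
scene blue 112 232.0 139.0 [0.672 0.145 0.125] ztop 0.127
scene red 142 300.0 177.0 [ 0.66  -0.083  0.124] ztop 0.129
side 122 uv 168.0 124.0 mean [ 0.834  -0.2102  0.0924] z [0.0903 0.0924 0.0952] rect [ 834.5 -212.5] [50.1 35.4] 84.2
side 457 uv 223.0 171.0 mean [ 0.6651 -0.0337  0.0913] z [0.0716 0.093  0.1034] rect [662.4 -26.3] [ 37.1 115.8] 
[... 440 characters left out ...]
5] [65.4 64.1] 85.3
side 42 uv 284.0 242.0 mean [0.5206 0.1518 0.077 ] z [0.0749 0.077  0.0788] rect [520.6 152.9] [82.8  2.4] 86.8
side 299 uv 199.0 238.0 mean [0.6712 0.1683 0.0804] z [0.0706 0.0809 0.0899] rect [676.9 164.8] [27.8 53.3] 80.2
side 73 uv 237.0 235.0 mean [0.6051 0.1543 0.0836] z [0.0816 0.0837 0.0854] rect [605.4 153.8] [20.2 20.1] 52.3
side 220 uv 263.0 241.0 mean [0.5572 0.1583 0.0805] z [0.0783 0.0804 0.0826] rect [557.4 156.9] [45.5 23.3] 87.0
side orange 66 210.0 207.0 [0.671 0.074 0.078] ztop 0.082
side blue 498 198.0 218.0 [0.673 0.158 0.12 ] ztop 0.126
side blue 136 299.0 309.0 [0.484 0.276 0.048] ztop 0.051
side red 130 227.0 148.0 [ 0.664 -0.072  0.124] ztop 0.129
```

Checks agree: the orange cap top is at z = 0.082 (20 + 61 mm) at (0.671, 0.073), 104 mm behind the hinge of tag 2. So tag 2 is the target and the stand yaw is about -0.05. Next I compute the approach.

```bash
cat >> h.py <<'E'
P=np.array([.5685,.0800]);SY=-.05
def inc(xs,ys,z,yaw=np.pi-.05):
    s=r.sense();rp=s["orientation"]
    from scipy.spatial.transform import Rotation as Ro
    R=Ro.from_euler("xyz",rp).as_matrix()
    t=np.r_[P+np.array([np.cos(SY)*xs-np.sin(SY)*ys,np.sin(SY)*xs+np.cos(SY)*ys]),z]
    dy=(yaw-rp[2]+np.pi)%(2*np.pi)-np.pi
    print("target",t.round(4),"inc",(R.T@(t-s["tcp_pos"])).round(4),"turn",round(-dy,4))
def st():
    s=r.sense();d=s["tcp_pos"][:2]-P;c,n=np.cos(SY),np.sin(SY)
    print("t",round(s["t"],2),"stand",np.round([c*d[0]+n*d[1],-n*d[0]+c*d[1],s["tcp_pos"][2]],4),"rpy",s["orientation"].round(3),"F",s["wrist_force"].round(2),"w",round(s["width"],3))
E
python3 -c "
from h import *
inc(.025,0,.17)"
```

```text
target [0.5935 0.0788 0.17  ] inc [-0.5061 -0.2795  0.0267] turn -0.3818
```

{"fn": "arm_command", "kwargs": {
  "increments": [-0.253,-0.14,0,-0.19,-1,-0.253,-0.14,0,-0.19,-1,-0.253,-0.14,0,-0.19,-1,-0.253,-0.14,0,-0.19,-1,-0.506,-0.28,0,-0.382,-1,-0.506,-0.28,0,-0.382,-1,-0.506,-0.28,0,-0.382,-1,-0.506,-0.28,0,-0.382,-1]
}}

```text
t: 0.82
tcp_pos: [0.4454, 0.279, 0.1967]
orientation: [-3.14, -0.001, 3.092]
wrist_force: [0.2, 0.6, 0.5]
width: 0.432
```

```bash
python3 -c "
from h import *
st();inc(.025,0,.17)"
```

```text
t 0.82 stand [-0.1329  0.1926  0.1967] rpy [-3.140e+00 -1.000e-03  3.092e+00] F [0.23 0.62 0.53] w 0.432
target [0.5935 0.0788 0.17  ] inc [-0.1578 -0.1927  0.0268] turn 0.0009
```

{"fn": "arm_command", "kwargs": {
  "increments": [-0.158,-0.193,0,0,-1,-0.158,-0.193,0,0,-1,-0.158,-0.193,0,0,-1,-0.158,-0.193,0,0,-1,-0.158,-0.193,0,0,-1,-0.158,-0.193,0,0,-1,-0.158,-0.193,0.027,0,-1,-0.158,-0.193,0.027,0,-1]
}}

```text
t: 1.48
tcp_pos: [0.5926, 0.076, 0.166]
orientation: [-3.14, -0.006, 3.089]
wrist_force: [-0.9, 0.5, -0.5]
width: 0.005
```

```bash
python3 -c "
from h import *
st();inc(.025,0,.10)
for n in ('side','scene','wrist'):
  p,d=r.read_camera(n);cv2.imwrite(f'pics/{n}1.png',p);np.save(f'{n}1.npy',d)
  if n!='wrist':
    p=p[100:300,150:340];cv2.imwrite(f'pics/{n}1c.png',cv2.resize(p,None,fx=3,fy=3,interpolation=cv2.INTER_CUBIC))
"
```

```text
t 1.48 stand [ 0.0243 -0.0028  0.166 ] rpy [-3.14  -0.006  3.089] F [-0.92  0.53 -0.53] w 0.005
target [0.5935 0.0788 0.1   ] inc [-0.0011  0.0029  0.066 ] turn -0.003
```

View pics/side1c.png

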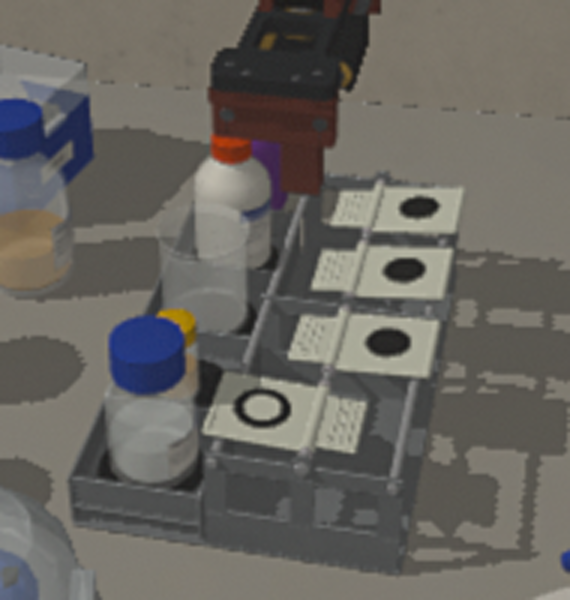

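View pics/scene1c.png

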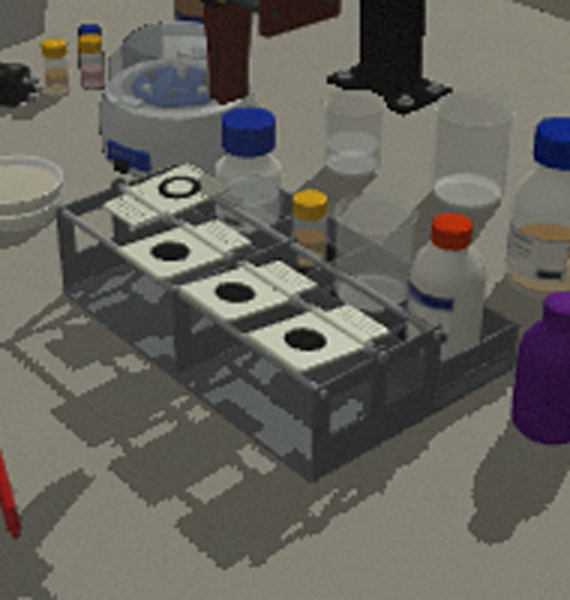

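View pics/wrist1.png

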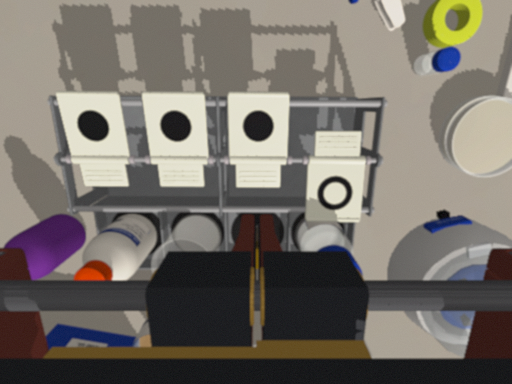

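The closed fingers are centred on tag 2: in the wrist view they sit at column ≈257, and the tag's thumb end is at (258,172). Now I go down onto the thumb end.

{"fn": "arm_command", "kwargs": {
  "increments": [-0.001,0.003,0.03,0,-1,-0.001,0.003,0.066,0,-1,-0.001,0.003,0.066,0,-1,-0.001,0.003,0.08,0,-1,-0.001,0.003,0.085,0,-1,-0.001,0.003,0.09,0,-1,-0.001,0.003,0.095,0,-1,-0.001,0.003,0.095,0,-1]
}}

```text
t: 2.3
tcp_pos: [0.5935, 0.0822, 0.075]
orientation: [-3.141, -0.003, 3.093]
wrist_force: [0.6, 0.5, -0.5]
width: 0.003
```

```bash
python3 -c "
from h import *
st();inc(.025,0,.056)
for n in ('wrist',):
  p,d=r.read_camera(n);cv2.imwrite(f'pics/{n}2.png',p);np.save(f'{n}2.npy',d)
"
```

```text
t 2.3 stand [0.0248 0.0035 0.075 ] rpy [-3.141e+00 -3.000e-03  3.093e+00] F [ 0.56  0.48 -0.52] w 0.003
target [0.5935 0.0788 0.056 ] inc [-0.0002 -0.0035  0.019 ] turn 0.0016
```

View pics/wrist2.png

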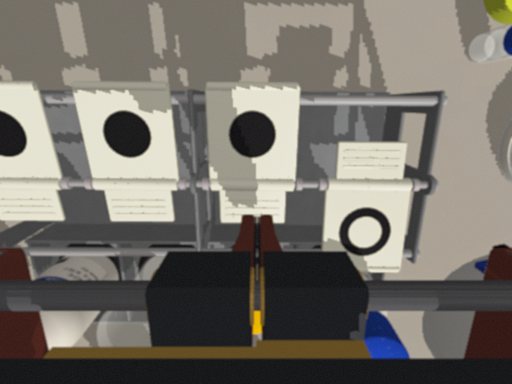

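```bash
python3 -c "
from h import *
st()
d=np.load('wrist2.npy');c=cloud('wrist',d)
cs,sn=np.cos(SY),np.sin(SY)
def S(q):
  e=q[:2]-P;return np.round([cs*e[0]+sn*e[1],-sn*e[0]+cs*e[1],q[2]],4)
for uv in [(252,92),(252,84),(252,110),(252,150),(252,170),(240,196),(240,210),(240,219),(245,219),(250,217),(262,217),(248,225),(265,235),(127,92),(127,150),(127,210),(280,220)]:
  print(uv,S(c[uv[1],uv[0]]))
m=r.camera_model('wrist')
s=r.sense();t=s['tcp_pos']
for dx in (-.01,0,.01):
  q=t+np.array([cs*dx,sn*dx,0]);print(dx,cv2.projectPoints(q.reshape(1,3),np.array(m['rvec'],float),np.array(m['tvec'],float),np.array(m['camera_matrix']),None)[0].ravel())
p=cv2.imread('pics/wrist2.png')[70:260,190:320];cv2.imwrite('pics/w2c.png',cv2.resize(p,None,fx=4,fy=3,interpolation=cv2.INTER_CUBIC))
"
```

```text
t 2.35 stand [0.0249 0.0034 0.0752] rpy [-3.141e+00 -3.000e-03  3.093e+00] F [0.06 1.18 0.23] w 0.004
(252, 92) [-0.057   0.0007  0.0865]
(252, 84) [-0.0612  0.0008  0.0883]
(252, 110) [-0.0468  0.0007  0.0855]
(252, 150) [-0.0228  0.0006  0.0842]
(252, 170) [-0.0095  0.0005  0.0817]
(240, 196) [ 0.0082 -0.0075  0.081 ]
(240, 210) [ 0.0183 -0.0077  0.0804]
(240, 219) [ 0.0247 -0.0078  0.0807]
(245, 219) [ 0.0132 -0.0032  0.1087]
(250, 217) [ 0.0129 -0.0004  0.1063]
(262, 217) [0.0131 0.0066 0.1057]
(248, 225) [ 0.0134 -0.0012  0.1167]
(265, 235) [0.0132 0.0077 0.1297]
(127, 92) [-0.0569 -0.0713  0.0879]
(127, 150) [-0.0227 -0.0771  0.0841]
(127, 210) [ 0.0183 -0.0836  0.0805]
(280, 220) [0.0259 0.0194 0.0795]
-0.01 [256.4968197 202.6978836]
0 [256.48789441 216.30289543]
0.01 [256.47920672 229.54574873]
```

View pics/w2c.png

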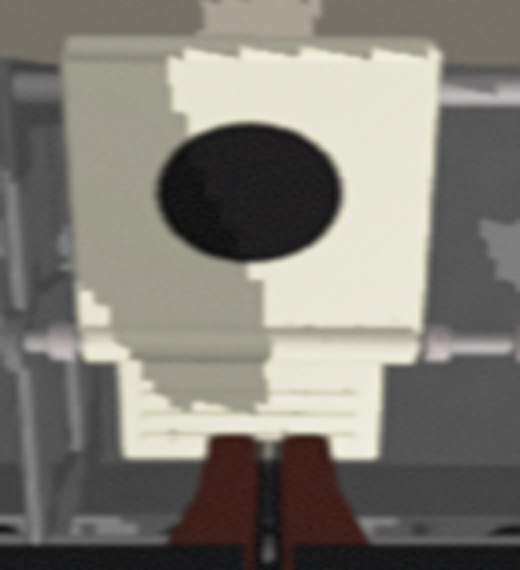

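```bash
python3 -c "
from h import *
cs,sn=np.cos(SY),np.sin(SY)
for n in ('side','scene'):
  p,d=r.read_camera(n);cv2.imwrite(f'pics/{n}2.png',p);c=cloud(n,d);np.save(f'{n}2c.npy',c)
  e=c[...,:2]-P
  X=cs*e[...,0]+sn*e[...,1];Y=-sn*e[...,0]+cs*e[...,1];Z=c[...,2]
  m=(d>0)&(abs(Y)<.03)&(X>-.02)&(X<.06)&(Z>.06)&(Z<.16)&(p[...,2].astype(int)>p[...,1].astype(int)*1.6)
  print(n,m.sum())
  for z in np.arange(.07,.16,.005):
    k=m&(Z>=z)&(Z<z+.005)
    if k.sum(): print(round(z,3),k.sum(),'X',X[k].min().round(4),X[k].max().round(4),'Y',Y[k].min().round(4),Y[k].max().round(4))
  pp=p[100:300,150:340];cv2.imwrite(f'pics/{n}2c.png',cv2.resize(pp,None,fx=3,fy=3,interpolation=cv2.INTER_CUBIC))
st()
"
```

```text
side 56
0.1 3 X 0.0253 0.0312 Y 0.0113 0.0121
0.105 16 X 0.0159 0.033 Y 0.0114 0.0153
0.11 10 X 0.0154 0.0331 Y 0.0098 0.0145
0.115 14 X 0.0138 0.0332 Y 0.0108 0.0145
0.12 12 X 0.0139 0.0332 Y 0.0107 0.0135
0.125 1 X 0.0196 0.0196 Y 0.0134 0.0134
scene 143
0.1 8 X 0.0125 0.0238 Y -0.0036 0.0125
0.105 11 X 0.0145 0.0306 Y -0.0076 0.0104
0.11 9 X 0.0122 0.0251 Y -0.0063 0.0083
0.115 9 X 0.0132 0.0334 Y -0.0076 0.0099
0.12 13 X 0.0136 0.0308 Y -0.0065 0.0107
0.125 14 X 0.0126 0.0308 Y -0.0089 0.0104
0.13 9 X 0.0123 0.0309 Y -0.0076 0.0098
0.135 11 X 0.0134 0.0331 Y -0.0072 0.0091
0.14 12 X 0.0131 0.0327 Y -0.0099 0.0121
0.145 17 X 0.0127 0.0327 Y -0.0099 0.0125
0.15 14 X 0.013 0.0322 Y -0.011 0.0122
0.155 16 X 0.013 0.0295 Y -0.0124 0.014
t 2.45 stand [0.0253 0.0032 0.0754] rpy [-3.141e+00 -2.000e-03  3.093e+00] F [ 0.05  0.88 -0.8 ] w 0.007
```

View pics/side2c.png

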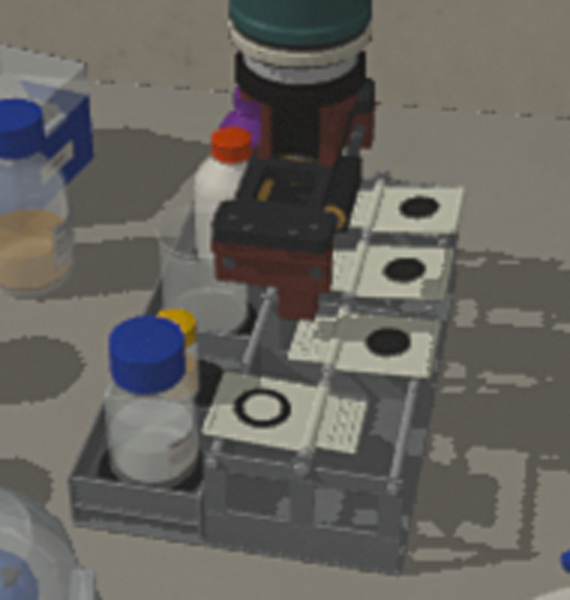

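View pics/scene2c.png

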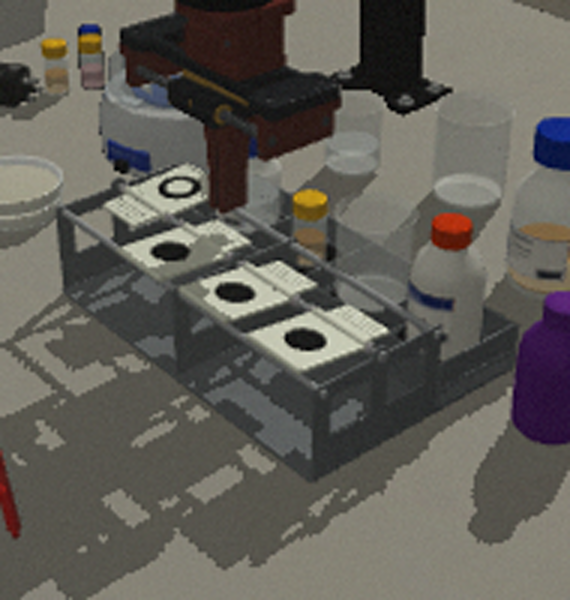

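```bash
python3 -c "
from h import *
cs,sn=np.cos(SY),np.sin(SY)
for n in ('side','scene'):
  c=np.load(f'{n}2c.npy')
  e=c[...,:2]-P
  X=cs*e[...,0]+sn*e[...,1];Y=-sn*e[...,0]+cs*e[...,1];Z=c[...,2]
  m=(abs(Y)<.1)&(X>-.09)&(X<.06)&(Z>.095)&(Z<.24)
  for z in np.arange(.095,.24,.01):
    k=m&(Z>=z)&(Z<z+.01)
    if k.sum(): print(n,round(z,3),k.sum(),'X',X[k].min().round(4),X[k].max().round(4),'Y',Y[k].min().round(4),Y[k].max().round(4))
"
```

```text
side 0.095 18 X 0.0138 0.035 Y -0.0002 0.0136
side 0.105 46 X 0.0137 0.035 Y 0.0017 0.0153
side 0.115 53 X 0.0134 0.0353 Y 0.0044 0.0158
side 0.125 5 X 0.0176 0.0328 Y 0.0131 0.0146
side 0.175 87 X -0.0068 0.0581 Y -0.0718 0.0874
side 0.185 246 X -0.0083 0.0578 Y -0.0778 0.0871
side 0.195 416 X -0.0082 0.0586 Y -0.0751 0.0904
side 0.205 297 X -0.0078 0.0581 Y -0.0702 0.093
side 0.215 953 X -0.0078 0.0581 Y -0.0855 0.0965
side 0.225 158 X -0.005 0.0474 Y -0.0615 0.0897
side 0.235 62 X 0.0017 0.044 Y -0.0102 0.0247
scene 0.095 15 X 0.0125 0.0364 Y -0.0058 0.0125
scene 0.105 46 X 0.0119 0.0378 Y -0.0079 0.0104
scene 0.115 52 X 0.0128 0.0396 Y -0.0079 0.0107
scene 0.125 46 X 0.0106 0.038 Y -0.0089 0.0104
scene 0.135 53 X 0.013 0.0366 Y -0.0102 0.0132
scene 0.145 54 X 0.0127 0.034 Y -0.0119 0.0125
scene 0.155 59 X 0.0109 0.0355 Y -0.0128 0.017
scene 0.165 32 X 0.0131 0.0306 Y -0.0136 0.0147
scene 0.175 68 X -0.0079 0.0557 Y -0.0791 0.0838
scene 0.185 249 X -0.0093 0.0559 Y -0.0811 0.0827
scene 0.195 333 X -0.0094 0.059 Y -0.0804 0.0842
scene 0.205 249 X -0.0097 0.0584 Y -0.0863 0.0892
scene 0.215 659 X -0.0089 0.058 Y -0.0878 0.0922
scene 0.225 232 X -0.0095 0.0562 Y -0.0862 0.0887
scene 0.235 72 X 0.0011 0.045 Y -0.0394 0.0172
```

```bash
python3 -c "
from h import *
cs,sn=np.cos(SY),np.sin(SY)
for n in ('side','scene'):
 for k_,t in ((0,[.2507,.5443]),(1,[.5926,.076])):
  c=cloud(n,np.load(f'{n}{k_}.npy'));d=np.load(f'{n}{k_}.npy')
  D=np.linalg.norm(c[...,:2]-np.array(t),axis=-1)
  m=(d>0)&(D<.065)&(c[...,2]>.13)
  z=np.sort(c[...,2][m]);print(n,k_,len(z),z[:3],np.percentile(z,5) if len(z) else '')
"
```

```text
side 0 0 [] 
side 1 5640 [0.1910376  0.19135805 0.19192209] 0.2884481483977462
scene 0 0 [] 
scene 1 4344 [0.19406352 0.19458563 0.19470766] 0.23164213687347737
```

The cameras put the fingertip end at z ≈ 0.101 when the state reports TCP z = 0.075. At TCP z = 0.166 it was 0.191, so the offset is a constant of about +25 mm. The horizontal position agrees. I'll go down in small steps and check the first contact by force.

{"fn": "arm_command", "kwargs": {
  "increments": [0,-0.003,0.005,0,-1,0,-0.003,0.01,0,-1,0,-0.003,0.015,0,-1,0,-0.003,0.02,0,-1,0,-0.003,0.022,0,-1,0,-0.003,0.025,0,-1,0,-0.003,0.025,0,-1]
}}

```text
t: 3.03
tcp_pos: [0.5934, 0.0789, 0.0498]
orientation: [-3.141, -0.003, 3.093]
wrist_force: [0.0, -1.1, 1.1]
width: 0.006
```

```bash
python3 -c "
from h import *
st()
p,d=r.read_camera('wrist');cv2.imwrite('pics/wrist3.png',p);c=cloud('wrist',d)
cs,sn=np.cos(SY),np.sin(SY);e=c[...,:2]-P
X=cs*e[...,0]+sn*e[...,1];Y=-sn*e[...,0]+cs*e[...,1];Z=c[...,2]
for y0 in (0.0,-.076):
  m=(d>0)&(abs(Y-y0)<.012)&(X>-.07)&(X<-.01)&(Z>.075)&(Z<.16)
  if m.sum(): f=np.polyfit(X[m],Z[m],1);print(y0,m.sum(),'ang',np.arctan(-f[0]).round(3),X[m].min().round(3),Z[m].max().round(3))
"
```

```text
t 3.03 stand [0.0249 0.0002 0.0498] rpy [-3.141e+00 -3.000e-03  3.093e+00] F [ 0.03 -1.14  1.09] w 0.006
0.0 4745 ang 0.449 -0.057 0.111
-0.076 4768 ang 0.115 -0.063 0.091
```

View pics/wrist3.png

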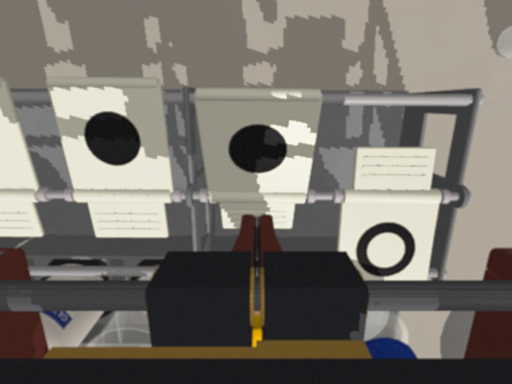

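Tag 2 has tipped to 0.45 rad and tag 3 is unchanged, so the 25 mm offset is confirmed. I keep pressing.

{"fn": "arm_command", "kwargs": {
  "increments": [0,0,0.004,0,-1,0,0,0.008,0,-1,0,0,0.012,0,-1,0,0,0.014,0,-1,0,0,0.014,0,-1]
}}

```text
t: 3.5
tcp_pos: [0.5933, 0.0789, 0.0354]
orientation: [-3.141, -0.003, 3.093]
wrist_force: [1.4, 0.4, 0.4]
width: 0.0
```

```bash
cat > ang.py <<'E'
from h import *
import sys
st()
p,d=r.read_camera('wrist');cv2.imwrite('pics/%s.png'%sys.argv[1],p);c=cloud('wrist',d)
cs,sn=np.cos(SY),np.sin(SY);e=c[...,:2]-P
X=cs*e[...,0]+sn*e[...,1];Y=-sn*e[...,0]+cs*e[...,1];Z=c[...,2]
for y0 in (.076,0.0,-.076,-.152):
  for s,a,b in (('front',-.07,-.008),('rear',.008,.07)):
    m=(d>0)&(abs(abs(Y-y0)-.02)<.006)&(X>a)&(X<b)&(Z>.07)&(Z<.16)&(p.min(2)>90)
    if m.sum()>60: f=np.polyfit(X[m],Z[m],1);print(y0,s,m.sum(),'ang',np.arctan(-f[0]).round(3),'X',X[m].min().round(3),X[m].max().round(3),'Z',Z[m].min().round(3),Z[m].max().round(3))
E
python3 ang.py wrist4
```

```text
t 3.5 stand [0.0248 0.0002 0.0354] rpy [-3.141e+00 -3.000e-03  3.093e+00] F [1.4  0.38 0.36] w 0.0
0.076 front 1877 ang -0.1 X -0.056 -0.008 Z 0.074 0.083
0.076 rear 2189 ang -0.046 X 0.008 0.043 Z 0.08 0.085
0.0 front 3388 ang -0.681 X -0.056 -0.008 Z 0.073 0.136
-0.076 front 5887 ang 0.119 X -0.063 -0.008 Z 0.076 0.091
-0.076 rear 899 ang 0.121 X 0.008 0.027 Z 0.076 0.082
-0.152 front 106 ang -0.094 X -0.051 -0.008 Z 0.074 0.084
-0.152 rear 569 ang 0.126 X 0.008 0.049 Z 0.074 0.082
```

View pics/wrist4.png

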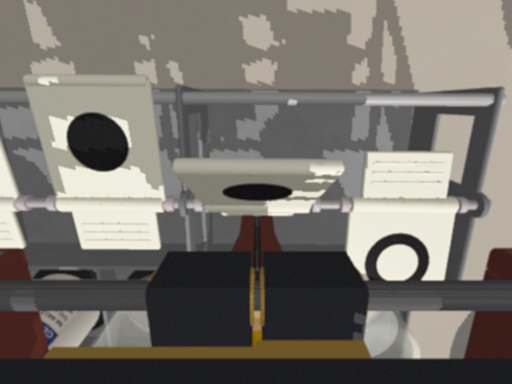

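Tag 2 now stands at about 1.1 rad with its edge at z ≈ 0.136 (wrist pixel (258,165)). I retract straight up, go over it to the front, and lower again.

{"fn": "arm_command", "kwargs": {
  "increments": [0,0,-0.03,0,-1,0,0,-0.07,0,-1,0,0,-0.11,0,-1,0,0,-0.11,0,-1,0.04,0,-0.11,0,-1,0.08,0,-0.11,0,-1,0.11,0,-0.11,0,-1,0.11,0,-0.11,0,-1]
}}

```text
t: 4.22
tcp_pos: [0.4752, 0.0847, 0.1447]
orientation: [-3.14, -0.011, 3.094]
wrist_force: [-0.8, -0.1, -0.4]
width: 0.006
```

```bash
python3 ang.py wrist5; python3 -c "
from h import *
inc(-.085,0,.085)"
```

```text
t 4.22 stand [-9.340e-02  1.000e-04  1.447e-01] rpy [-3.14  -0.011  3.094] F [-0.8  -0.1  -0.41] w 0.006
0.076 front 204 ang -0.121 X -0.052 -0.011 Z 0.074 0.083
0.0 front 107 ang -0.223 X -0.052 -0.047 Z 0.075 0.08
-0.076 front 888 ang 0.112 X -0.059 -0.009 Z 0.083 0.091
-0.152 front 1198 ang 0.107 X -0.059 -0.008 Z 0.075 0.091
-0.152 rear 138 ang -0.492 X 0.053 0.058 Z 0.074 0.08
target [0.4836 0.0842 0.085 ] inc [-0.0045 -0.0001  0.0604] turn 0.0018
```

View pics/wrist5.png

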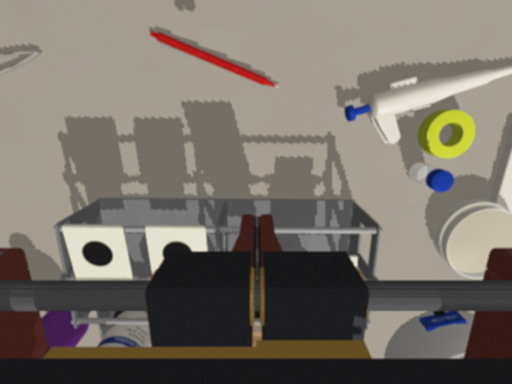

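Lower at the front, then check with the side camera.

{"fn": "arm_command", "kwargs": {
  "increments": [0,0,0.03,0,-1,0,0,0.06,0,-1,0,0,0.06,0,-1,0,0,0.06,0,-1]
}}

```text
t: 4.6
tcp_pos: [0.4787, 0.0844, 0.0845]
orientation: [-3.14, -0.01, 3.093]
wrist_force: [0.2, 0.2, 1.0]
width: 0.007
```

```bash
cat > side.py <<'E'
from h import *
import sys
st()
p,d=r.read_camera('side');c=cloud('side',d)
cs,sn=np.cos(SY),np.sin(SY);e=c[...,:2]-P
X=cs*e[...,0]+sn*e[...,1];Y=-sn*e[...,0]+cs*e[...,1];Z=c[...,2]
cv2.imwrite('pics/%s.png'%sys.argv[1],cv2.resize(p[100:300,150:340],None,fx=3,fy=3,interpolation=cv2.INTER_CUBIC))
m=(d>0)&(abs(Y)<.03)&(abs(X)<.075)&(Z>.07)&(Z<.16)&(p.min(2)>90)
for z in np.arange(.07,.16,.01):
  k=m&(Z>=z)&(Z<z+.01)
  if k.sum()>3: print('tag z',round(z,3),k.sum(),'X',X[k].min().round(4),X[k].max().round(4))
E
python3 side.py side6
```

```text
t 4.6 stand [-0.0899 -0.0001  0.0845] rpy [-3.14  -0.01   3.093] F [0.25 0.17 0.98] w 0.007
tag z 0.07 85 X -0.0547 0.0565
tag z 0.08 74 X -0.0063 0.0508
tag z 0.09 45 X -0.0115 -0.0037
tag z 0.1 30 X -0.0185 -0.0091
tag z 0.11 30 X -0.0237 -0.0149
tag z 0.12 48 X -0.0307 -0.0206
tag z 0.13 58 X -0.0327 -0.0267
```

View pics/side6.png

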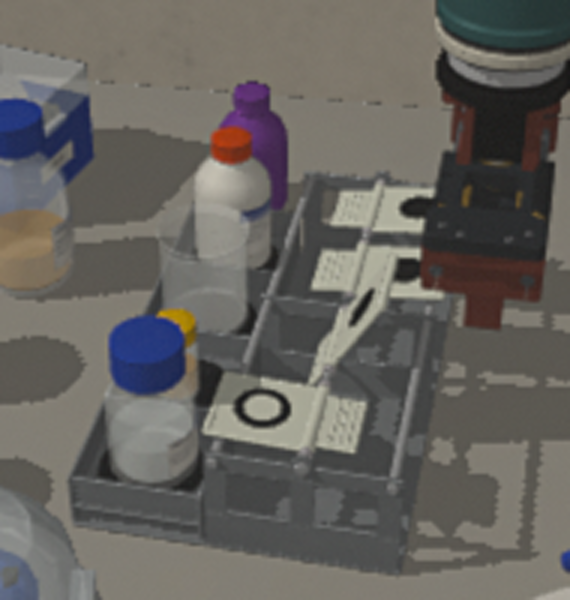

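The finger at (485,310) is in front of the standing tag (edge at (380,260)) with its tip at z ≈ 0.11. I push towards the vial.

{"fn": "arm_command", "kwargs": {
  "increments": [-0.03,0,0,0,-1,-0.045,0,0,0,-1,-0.055,0,0,0,-1,-0.065,0,0,0,-1,-0.075,0,0,0,-1,-0.085,0,0,0,-1,-0.09,0,0,0,-1,-0.09,0,0,0,-1]
}}

```text
t: 5.32
tcp_pos: [0.5711, 0.0801, 0.0851]
orientation: [-3.14, -0.006, 3.093]
wrist_force: [0.2, 0.3, 0.1]
width: 0.004
```

```bash
python3 side.py side7
```

```text
t 5.32 stand [0.0026 0.0002 0.0851] rpy [-3.14  -0.006  3.093] F [0.15 0.26 0.07] w 0.004
tag z 0.07 129 X -0.0549 0.0561
tag z 0.08 96 X -0.0043 0.0051
tag z 0.09 39 X 0.0025 0.0112
tag z 0.1 27 X 0.0084 0.0188
tag z 0.11 25 X 0.0145 0.0225
tag z 0.12 38 X 0.0198 0.0264
tag z 0.13 33 X 0.0238 0.031
```

View pics/side7.png

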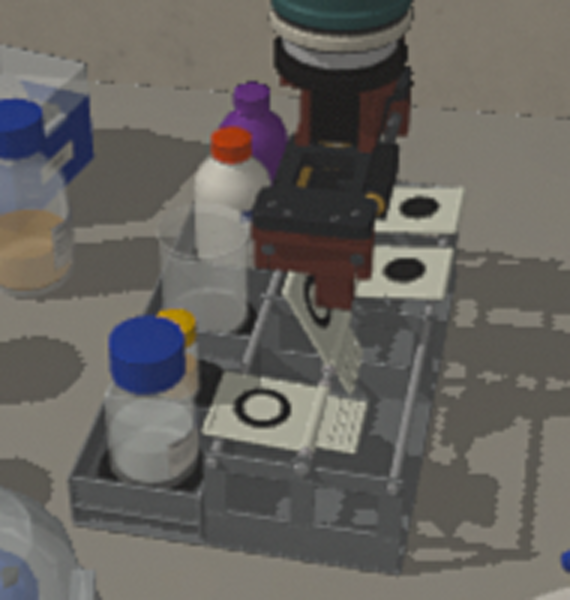

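The tag is past upright and leaning to the rear, ring side towards the finger. I push on, then press down.

{"fn": "arm_command", "kwargs": {
  "increments": [-0.012,0,0,0,-1,-0.024,0,0,0,-1,-0.034,0,0,0,-1,-0.034,0,0.006,0,-1,-0.034,0,0.012,0,-1,-0.034,0,0.018,0,-1,-0.034,0,0.024,0,-1,-0.034,0,0.026,0,-1]
}}

```text
t: 6.03
tcp_pos: [0.6026, 0.0785, 0.0573]
orientation: [-3.14, -0.009, 3.093]
wrist_force: [-0.3, -0.2, 0.9]
width: 0.006
```

```bash
python3 side.py side8; python3 ang.py wrist8
```

```text
t 6.03 stand [0.0341 0.0002 0.0573] rpy [-3.14  -0.009  3.093] F [-0.29 -0.22  0.94] w 0.006
tag z 0.07 102 X -0.0549 0.0606
tag z 0.08 570 X -0.0274 0.0631
t 6.08 stand [0.0341 0.0002 0.0574] rpy [-3.14  -0.009  3.093] F [-0.23  0.09  0.19] w 0.009
0.076 front 1462 ang -0.101 X -0.056 -0.008 Z 0.074 0.083
0.076 rear 2733 ang -0.05 X 0.008 0.063 Z 0.081 0.087
0.0 front 1418 ang -0.111 X -0.056 -0.008 Z 0.075 0.084
0.0 rear 2176 ang -0.01 X 0.008 0.048 Z 0.08 0.084
-0.076 front 4630 ang 0.12 X -0.063 -0.008 Z 0.081 0.091
-0.076 rear 1001 ang 0.087 X 0.008 0.056 Z 0.074 0.082
-0.152 front 1882 ang 0.079 X -0.063 -0.008 Z 0.075 0.091
-0.152 rear 649 ang 0.073 X 0.008 0.054 Z 0.074 0.082
```

View pics/wrist8.png

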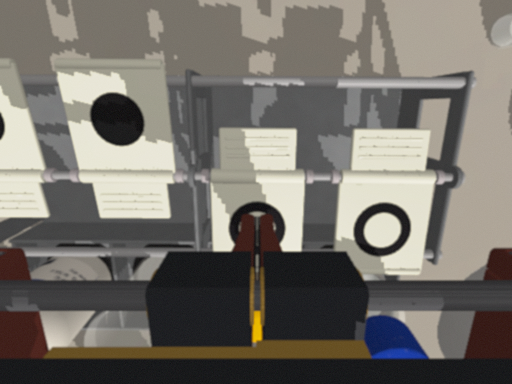

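It is almost flat. I press a few mm more until there is a clear reaction force.

{"fn": "arm_command", "kwargs": {
  "increments": [-0.006,0,0.001,0,-1,-0.006,0,0.002,0,-1,-0.006,0,0.003,0,-1,-0.006,0,0.003,0,-1]
}}

```text
t: 6.47
tcp_pos: [0.6092, 0.0782, 0.0562]
orientation: [-3.14, -0.008, 3.093]
wrist_force: [-3.6, 0.5, 10.0]
width: 0.003
```

That gives a 10 N reaction and the tag is on its stop. I retract and check.

{"fn": "arm_command", "kwargs": {
  "increments": [0,0,-0.02,0,-1,0,0,-0.06,0,-1,0,0,-0.1,0,-1,0,0,-0.1,0,-1,0.05,0,-0.12,0,-1,0.1,0,-0.14,0,-1,0.12,0,-0.14,0,-1,0.12,0,-0.14,0,-1]
}}

```text
t: 7.13
tcp_pos: [0.4835, 0.0846, 0.198]
orientation: [-3.14, -0.012, 3.094]
wrist_force: [-1.7, 0.5, -0.5]
width: 0.002
```

{"fn": "arm_command", "kwargs": {
  "increments": [0.1,0,0,0,-1,0.1,0,0,0,-1,0.1,0,0,0,-1,0.1,0,0,0,-1,0.1,0,0,0,-1]
}}

```text
t: 7.55
tcp_pos: [0.3835, 0.0894, 0.1996]
orientation: [-3.14, -0.011, 3.095]
wrist_force: [1.7, 0.4, 0.0]
width: 0.005
```

```bash
python3 side.py side9; python3 - <<'E'
from h import *
from scipy import ndimage
cs,sn=np.cos(SY),np.sin(SY)
for n in ('side','scene'):
  p,d=r.read_camera(n)
  if n=='scene': cv2.imwrite('pics/scene9.png',cv2.resize(p[100:300,150:340],None,fx=3,fy=3,interpolation=cv2.INTER_CUBIC))
  for tag in (0,1):
    if tag: c=cloud(n,d);q=p
    else: c=np.load(f'{n}0c.npy');q=cv2.imread(f'pics/{n}0.png')
    e=c[...,:2]-P;X=cs*e[...,0]+sn*e[...,1];Y=-sn*e[...,0]+cs*e[...,1];Z=c[...,2]
    for i,y0 in enumerate((.076,0,-.076,-.152)):
      o=[]
      for a,b in ((-.07,-.008),(.008,.066)):
        m=(abs(Y-y0)<.025)&(X>a)&(X<b)&(Z>.077)&(Z<.1)&(q.min(2)>110)
        o.append(np.arctan(-np.polyfit(X[m],Z[m],1)[0]).round(3) if m.sum()>60 else None); o.append(int(m.sum()))
      print(n,'after' if tag else 'before','tag',i+1,'front',o[:2],'rear',o[2:])
    hsv=cv2.cvtColor(q,cv2.COLOR_BGR2HSV)
    for nm,a,b in (("orange",15,28),("blue",105,125),("red",0,9)):
      m=(hsv[...,0]>=a)&(hsv[...,0]<=b)&(hsv[...,1]>150)&(hsv[...,2]>70)&(Z>.06)&(X>.06)&(X<.15)&(abs(Y+.03)<.16)
      print('  ',nm,m.sum(),c[m].mean(0).round(4))
E
```

```text
t 7.55 stand [-0.1852  0.0002  0.1996] rpy [-3.14  -0.011  3.095] F [1.66 0.4  0.05] w 0.005
tag z 0.07 131 X -0.055 0.0625
tag z 0.08 694 X -0.0276 0.0631
side before tag 1 front [np.float64(-0.068), 198] rear [np.float64(-0.049), 339]
side before tag 2 front [np.float64(0.065), 340] rear [np.float64(0.061), 163]
side before tag 3 front [np.float64(0.116), 294] rear [np.float64(0.085), 120]
side before tag 4 front [np.float64(0.118), 238] rear [np.float64(0.067), 104]
   orange 65 [0.6705 0.0747 0.0784]
   blue 498 [0.6732 0.1577 0.1197]
   red 130 [ 0.6638 -0.0723  0.1239]
side after tag 1 front [np.float64(-0.071), 195] rear [np.float64(-0.051), 347]
side after tag 2 front [np.float64(-0.083), 173] rear [np.float64(-0.004), 355]
side after tag 3 front [np.float64(0.123), 294] rear [np.float64(0.053), 122]
side after tag 4 front [np.float64(0.126), 239] rear [np.float64(0.054), 104]
   orange 66 [0.6705 0.0747 0.0785]
   blue 488 [0.6734 0.1576 0.1198]
   red 131 [ 0.6639 -0.0727  0.1237]
scene before tag 1 front [np.float64(-0.088), 90] rear [np.float64(-0.064), 132]
scene before tag 2 front [np.float64(0.066), 205] rear [np.float64(0.078), 83]
scene before tag 3 front [np.float64(0.118), 224] rear [np.float64(0.078), 78]
scene before tag 4 front [np.float64(0.123), 255] rear [np.float64(0.084), 94]
   orange 98 [0.6713 0.0716 0.0773]
   blue 112 [0.6717 0.1455 0.1254]
   red 142 [ 0.66   -0.0826  0.1239]
scene after tag 1 front [np.float64(-0.082), 92] rear [np.float64(-0.059), 144]
scene after tag 2 front [np.float64(-0.097), 109] rear [np.float64(-0.008), 193]
scene after tag 3 front [np.float64(0.117), 223] rear [np.float64(0.085), 85]
scene after tag 4 front [np.float64(0.125), 261] rear [np.float64(0.071), 100]
   orange 97 [0.6712 0.0714 0.0774]
   blue 133 [0.6691 0.1454 0.1234]
   red 143 [ 0.6599 -0.0826  0.1239]
```

View pics/side9.png

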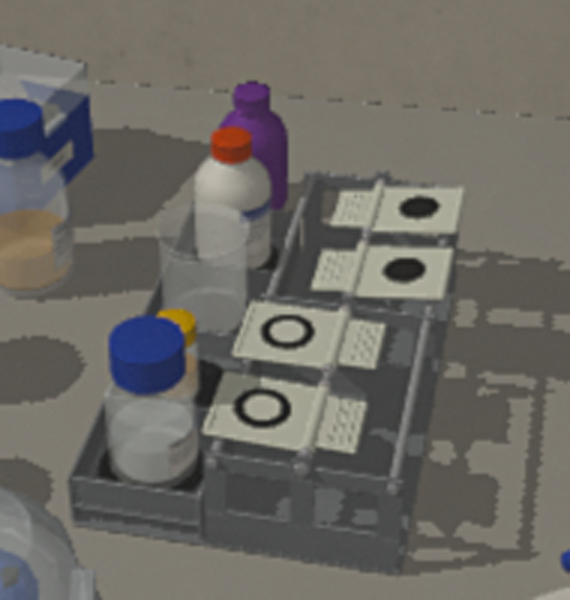

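```bash
ls -la pics/scene9.png
```

```text
-rw-r--r-- 1 agent agent 432455 Dec  6 06:22 pics/scene9.png
```

The side view shows the open ring up on tag 2 at (288,332), flat to within 0.01 rad on the rear bar. The other tags and the vessels have not moved, and the arm is clear.

```bash
python3 -c "
from h import *
st();print(r.job_done())"
```

```text
t 7.7 stand [-0.183   0.0002  0.1997] rpy [-3.14  -0.01   3.094] F [ 0.17 -0.47  0.9 ] w 0.008
the job is handed in; nothing more can be done
None
```

Tag 2, the tag in front of the small orange-capped vial in bay 2, is now turned over and lies flat with the open ring up. With the fingers shut and gripping nothing, I tipped it up by its thumb end to about 1.1 rad and pushed it over its hinge from the front. I then pressed it onto the rear bar until I felt about 10 N, retracted, and handed the job in at t = 7.7 s.

**Last checks:**
- **Tag 2:** its plate is within about 0.01 rad of level in both the side and scene cameras.
- **Other tags:** tags 1, 3 and 4 show the same slopes as at the start, within measurement noise.
- **Vessels:** the caps of the vial and the white bottle moved by less than 1 mm. The clear bottle's cap also moved under 1 mm in the side view. In the scene view it read about 3 mm different, with a different number of visible pixels. The beaker has no cap to measure, so I only checked by eye that it looks unmoved.

**One disagreement:** the cameras put the shut fingertips about 25 mm higher than the reported TCP. Contact with the thumb end agreed with the cameras, so I worked with the camera height.

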